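# Pack the second battery and hasp the drill chest shut

### The arm

A 6-joint arm with a two-finger parallel gripper is mounted at the origin on the work surface. World frame = base frame: x ahead of the robot, y to its left, z up, the work surface at z = 0. Lengths are in m, angles in rad, forces in N, time in s.
With the tool pointing down it reaches from about 0.275 to 0.825 m from the base axis. Payload 4.9 kg.
Tool frame: the origin (TCP) lies midway between the tips of the shut fingers; the grasp point (between the pads) lies 19 mm behind it (bot.grip_depth is the distance from the TCP to the grasp point, in m); y points along the fingers, x is the direction in which the jaws open and shut, and the axes are right-handed (so a half turn about y gives the same grasp; the last joint's range is limited). The gripper opens to 85 mm and grips with 20 to 120 N. Pads are 22 mm wide; open, the fingers measure 114 mm over their backs; the gripper's body (76 mm by 85 mm) begins 54 mm behind the grasp point. The pads swing forward as they close: fully open they stand 13 mm farther back than shut.
Start: joints at [-0.134, 0.326, -0.193, 1.052, 0, 1.437], TCP at [0.55, 0, 0.231] pointing down, gripper open.
Joint ranges: [-2.65, 2.65], [-0.97, 1.79], [-1.3, 1.35], [-1.93, 2.1], [-1.47, 1.37], [-3.14, 3.14]. Speed limits (rad/s): [2.57, 2.57, 3.14, 3.14, 3.14, 3.14].

### API

Orientations are given as a unit quaternion [w, x, y, z].
In Python, from cell import bot gives the robot as it stands. Calls block until the motion is done:
- bot.move_pose(position, orientation): joint-space move of the TCP to a pose.
- bot.move_linear(position, speed=0.15, rotation=None, until_force=None): straight line of the TCP; rotation=None keeps the orientation; speed is the mean speed in m/s. With until_force (N) it stops when the force on the tool has changed by that much, and returns True; else False.
- bot.goto_joints(angles): joint-space move.
- bot.set_gripper(opening, grasp_force=None): opening from 0.0 (shut) to 1.0 (fully open); grasp_force is the grip in N (None keeps the last); returns when the fingers have stopped.
- bot.wait(seconds).
- bot.solve_ik(position, orientation): joint angles nearest the present ones, or None.
- bot.camera(name): name is "scene" or "side" or "wrist"; returns the picture (384x512x3 uint8, red, green, blue); there is no depth.
- bot.calibration(name): a dict with "mtx" (3x3 intrinsics, pixels), "k1" (the pictures are not rectified: a ray, as slopes to the right and down, at radius r is drawn at 1 + k1 r^2 times it, then the intrinsics apply), "extrinsics" (4x4, takes a point from world to camera coordinates); the wrist camera has in their place "hand_eye" (4x4, takes a point from camera to tool coordinates, whose origin is the TCP and whose axes are the tool frame's). Camera axes: x right, y down, z forward; pixel columns grow to the right and rows downward; lengths in m; the calibration is good to about 2 mm. A picture is of the moment at which its call begins: read the wrist's pose just before it. calibration takes no time and is no camera call.
A pose or a line that the arm cannot do raises bot.PlanningError and nothing moves.
- bot.close_job(): hands the job in, once; it reports no verdict.
Trained networks look in the newest picture that a camera, given by its name, has taken for a name from the list of things; names that differ only in an ending like _2 or _b are one class to them, and where a whole thing is asked for, a point or a joint stands for the part that bears it (a point fixed in the world has none). Each returns a list of dicts, best first, with "confidence" (0 to 1); they miss things now and then, are a little off and sometimes report something else, mostly with a low value. They report only what shows in the picture. A call takes as long as a camera call. They do not tell look-alikes from the thing itself.
- bot.search_frame(camera, thing): "bbox" ([left, top, width, height] in pixels, round what is visible of it).
Readings, each from a call of its own:
- bot.read_clock(): time.
- bot.read_joint_positions(): joint angles.
- bot.read_joint_vel(): joint speeds.
- bot.read_joint_efforts(): joint torques, N m.
- bot.read_position(): TCP position.
- bot.read_tool_rot(): TCP orientation.
- bot.read_ft_force(): force on the tool from outside, world axes, zero at the start.
- bot.read_moment(): the same for the moment, N m.
- bot.read_gripper_width(): opening from 0.0 (shut) to 1.0 (fully open).
Only numpy, scipy, OpenCV 4.12 (cv2) and the standard library are available. Lean on these libraries where they do the work, as an engineer would, in place of code of your own. Each camera call takes 0.05 s, during which the arm holds its last target.

### The job

Put the drill's second battery, the pack that matches the one already in the chest, into the empty bay beside it. Then shut the lid, swing the hasp over the red turn button, and press it down against the sprung lid while turning the button a full quarter turn clockwise so that it locks the hasp and keeps the lid down. Don't drop the pack, and leave the other things on the bench alone.

Things in the scene. Friction and masses are not known exactly. Their poses are not given: they have to be found in the camera images.
- chest: olive steel tool chest, fixed to the bench, 170 mm deep (x) by 320 mm wide (y), rim 112 mm above the bench, walls 5 mm, open on top. Origin: centre of its underside. Its front (hasp side) faces its own -x, towards the robot. In it: a drill on the left (+y, up to 75 mm high), a battery in the middle bay, an empty bay on the right (-y); black foam ribs 17 mm high surround the bays.
- free_bay (a point): centre of the empty bay's floor (15 mm above the bench, axes as the chest); bay 102 mm (x) by 60 mm (y), 17 mm deep; 65 mm from the chest's right inner wall; the other battery's near side is 69 mm away
- lid_hinge (a point): mid of the lid's hinge axis along the chest's back rim (114 mm above the bench); axis along chest y; fixed on the chest
- lid_edge (a point): mid of the lid's front edge, on its upper (outer) face; the lid is a flat olive plate 10 mm thick, 172 mm deep, 324 mm wide; this edge is 176 mm from the hinge axis. The point turns with the lid
- lid (a joint): lid angle, rad: 0 = fully shut, 1.57 = upright. Stiff hinge (0.55 N m): it stays where it is left. A sprung seal under its front edge holds it about 0.035 (6 mm) up; pressing it fully down takes about 40 N on the lid, or about 15 N on the hasp beside the button (leverage). Let go, it rises again; locked it stays at about 0.01
- hasp_hinge (a point): mid of the hasp's hinge axis, at the chest's front, 130.5 mm above the bench and 96 mm in front of the chest's centre; axis along chest y; fixed on the chest
- hasp_tip (a point): middle of the outer edge of the hasp's bent lip. The hasp is a steel leaf 111 mm long from its hinge axis, 48 mm wide, 4 mm thick, centred on the hinge axis, with a slot from 35 to 78 mm from the axis, 15 mm wide; from 78 mm on it is solid and ends in a lip bent 35 degrees away from the lid
- hasp (a joint): hasp angle, rad: 0 = flat on the lid, 1.57 = straight up, 3.14 = sticking out level in front of the chest towards the robot, more = drooping. Hinge friction 0.055 N m, leaf 80 g: it stays about where it is left. Lowered and let go with the lid on its seal it rests at about 0.31, the button's bar standing in its slot; locked it stays at about 0.06
- button_top (a point): centre of the top of the red turn button, on the lid 129 mm in front of the lid hinge axis. A bar 28 mm long (20 mm in its upper half), 9 mm thick, 18 mm high on a stem, turning about the lid's normal. Lid shut: this point is 152.5 mm above the bench, the seated hasp's upper face 20 mm below it, 2 mm under the bar. Open fingertips can straddle the bar and rest on the hasp's side strips
- button (a joint): turn of the button, rad, clockwise seen from above: 0 = bar along the chest's x, in line with the hasp's slot; 1.57 = crosswise (end stop), hasp locked. With the hasp resting over it unpressed, the slot's sides stop the bar at about 0.25; with the hasp pressed flat (under about 0.05 rad) it turns freely above the hasp. Friction 0.03 N m
- pack_in_chest: battery pack with blue bands already in the chest's middle bay; same shape as the others
- pack_blue: battery pack, black with blue bands, on the bench: 92 mm (x) by 50 mm (y), the lower body 46 mm high, a 74 by 34 mm slide rail on top up to 62 mm; 0.42 kg. Origin: centre of its underside
- pack_orange: the same kind of pack with orange bands, on the bench
- pack_yellow: the same kind of pack with yellow bands, on the bench
- screwdriver: screwdriver lying on the bench, 200 mm, red handle
- spanner: steel spanner lying on the bench, 200 mm
- tape_measure: tape measure, 70 by 40 by 66 mm, yellow and black
- spray_can: spray can, 58 mm across, 170 mm high
Things that resemble listed ones, but are neither listed nor needed, are in the scene too. Leave any turquoise look-alike of the pack_blue alone. Leave any green look-alike of the pack_in_chest alone.

How it is judged:
By the outcome, as a careful person would: the job done as asked, in the order asked, and still so for the second after the job is handed in, with the robot touching nothing.
It also fails if it takes over 70 s, if anything falls off the work surface, if the arm or the gripper's body presses on something with over 40 N, if the wrist force passes 120 N, or if a joint passes its speed limit or range.

## Working session

There is one attempt and no reset: what is moved stays moved. The work goes in short steps, each a Python script; the robot and the scene stay as the last script left them, time stands still between calls to the robot, and variables do not carry over. Pictures are saved under pics/ and viewed, and the job is handed in when it is done.

```bash
ls; mkdir -p pics
python3 - <<'E'
from cell import bot
import cv2
print(bot.read_clock(), bot.read_position(), bot.read_tool_rot())
for n in ["scene","side","wrist"]:
    im=bot.camera(n); cv2.imwrite(f"pics/{n}0.png",im[:,:,::-1])
    c=bot.calibration(n); print(n,{k:(v.tolist() if hasattr(v,'tolist') else v) for k,v in c.items()})
    for t in ["pack_blue","lid_edge","hasp","button","pack_in_chest","chest"]:
        try: print(n,t,[(d['bbox'],round(d['confidence'],2)) for d in bot.search_frame(n,t)])
        except Exception as e: print(n,t,e)
print(bot.read_clock())
E
```

```text
pics
0.0 [5.49407385e-01 1.00406377e-04 2.30495477e-01] [ 7.07183842e-01 -7.07029193e-01  6.08483366e-04  6.02822811e-04]
scene {'mtx': [[485.89299921846435, 0.0, 250.80262837751044], [0.0, 485.89299921846435, 191.19388376440313], [0.0, 0.0, 1.0]], 'k1': 0.055213014509612364, 'extrinsics': [[-0.4434204744630902, 0.8963099114104379, -0.0026125723609050533, 0.25705468961522854], [0.7456187210380902, 0.36725010966541105, -0.5560396386843892, -0.3562202025474131], [-0.4974243718038455, -0.24850734326807467, -0.8311516676740731, 2.2054353524952934], [0.0, 0.0, 0.0, 1.0]]}
scene pack_blue [([148.2, 124.6, 14.3, 22.9], 0.8), ([224.2, 172.9, 101.2, 93.9], 0.59), ([181.9, 126.8, 18.9, 22.0], 0.53)]
scene lid_edge [([224.3, 177.4, 77.9, 75.7], 0.96)]
scene hasp [([198.6, 151.9, 26.1, 21.7], 0.68), ([290.1, 180.5, 19.2, 11.8], 0.43)]
scene button [([176.9, 179.2, 27.1, 20.1], 0.62)]
scene pack_in_chest [([211.7, 243.2, 23.2, 31.2], 0.92)]
scene chest [([227.7, 177.0, 94.0, 90.3], 0.63)]
side {'mtx': [[355.57524099608537, 0.0, 254.64015005783403], [0.0, 355.57524099608537, 188.6042987516372], [0
[... 791 characters left out ...]
, 255.63143795043482], [0.0, 291.34056601727593, 191.04743750255966], [0.0, 0.0, 1.0]], 'k1': 0.02037893715797974, 'hand_eye': [[0.9999990491993561, -0.000367752983682205, -0.0013290440642997551, 0.0013186796932179723], [0.0011719813560615395, -0.28123000783518537, 0.9596396767290944, -0.1420510292512685], [-0.0007266774269933069, -0.9596403219179376, -0.2812293094418726, 0.07253489741637974], [0.0, 0.0, 0.0, 1.0]]}
wrist pack_blue []
wrist lid_edge [([373.3, 1.4, 138.7, 318.8], 0.69)]
wrist hasp [([106.0, 0.0, 109.9, 50.7], 0.77), ([371.7, 0.0, 140.3, 317.6], 0.64)]
wrist button []
wrist pack_in_chest [([265.6, 15.3, 98.2, 75.3], 0.89), ([105.2, 3.3, 108.7, 44.7], 0.54)]
wrist chest []
1.05
```

View pics/scene0.png

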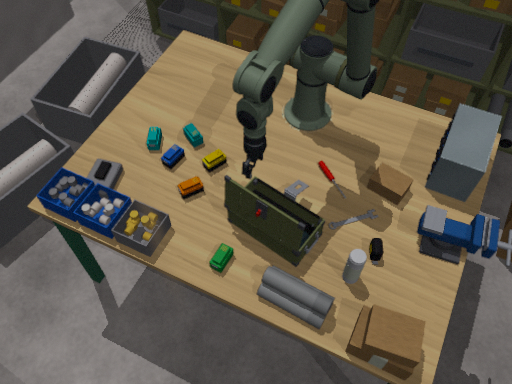

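View pics/side0.png

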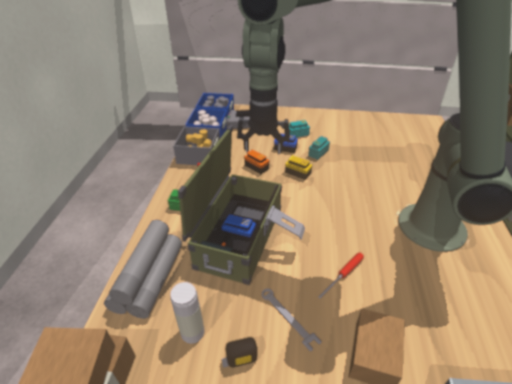

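View pics/wrist0.png

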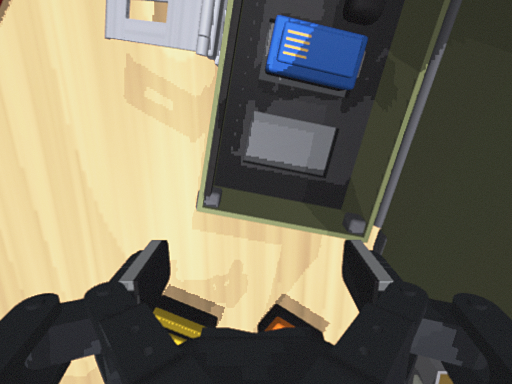

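The blue pack is at scene (173,155) and side (288,144). What could be taken for it: turquoise at scene (154,138) and (193,134), yellow (214,160), orange (190,187), and green (221,258) behind the chest. The lid stands open, and the hasp droops towards the robot at scene (297,188). I'll localise the pack and check it in a close crop.

```bash
cat > h.py <<'E'
from cell import bot
import numpy as np, cv2
from scipy.spatial.transform import Rotation as R
def rot(q): return R.from_quat([q[1],q[2],q[3],q[0]]).as_matrix()
def quat(m):
    q=R.from_matrix(m).as_quat(); return [q[3],q[0],q[1],q[2]]
def T_wc(name,pose=None):
    c=bot.calibration(name)
    if name!="wrist": return np.linalg.inv(np.array(c["extrinsics"]))
    p,q=pose; T=np.eye(4); T[:3,:3]=rot(q); T[:3,3]=p
    return T@np.array(c["hand_eye"])
def pose(): return (np.array(bot.read_position()),np.array(bot.read_tool_rot()))
def ray(name,uv,ps=None):
    c=bot.calibration(name); K=np.array(c["mtx"])
    n=cv2.undistortPoints(np.array([[uv]],float),K,np.array([c["k1"],0,0,0,0]))[0,0]
    T=T_wc(name,ps); return T[:3,3],T[:3,:3]@np.array([n[0],n[1],1.])
def onz(name,uv,z,ps=None):
    o,d=ray(name,uv,ps); return o+d*(z-o[2])/d[2]
def proj(name,P,ps=None):
    c=bot.calibration(name); K=np.array(c["mtx"]); T=np.linalg.inv(T_wc(name,ps))
    p=T@np.append(P,1); n=p[:2]/p[2]; n=n*(1+c["k1"]*(n@n)); return K[:2,:2]@n+K[:2,2]
def tri(rays):
    A=np.zeros((3,3));b=np.zeros(3)
    for o,d in rays:
        d=d/np.linalg.norm(d);M=np.eye(3)-np.outer(d,d);A+=M;b+=M@o
    return np.linalg.solve(A,b)
def snap(name,f):
    ps=pose(); im=bot.camera(name); cv2.imwrite(f"pics/{f}.png",im[:,:,::-1]); return ps,im
def down(a):
    # tool y down, tool x (jaw axis) at world angle a
    x=np.array([np.cos(a),np.sin(a),0]);y=np.array([0,0,-1.]);return quat(np.column_stack([x,y,np.cross(x,y)]))
E
python3 - <<'E'
from h import *
np.set_printoptions(precision=4,suppress=True)
ps=pose()
for uv in [(198,207),(370,240)]: print(onz("wrist",uv,.112,ps))
for uv in [(248,111),(337,129),(329,176),(243,156)]: print('bay',onz("wrist",uv,.015,ps))
print(onz("scene",(173,155),.05),onz("side",(288,144),.05))
print(tri([ray("scene",(173,154)),ray("side",(288,143))]))
im=cv2.imread("pics/scene0.png"); cv2.imwrite("pics/crop0.png",cv2.resize(im[120:280,130:330],None,fx=4,fy=4-0.25,interpolation=cv2.INTER_CUBIC))
im=cv2.imread("pics/side0.png"); cv2.imwrite("pics/crop1.png",cv2.resize(im[100:290,160:340],None,fx=4,fy=3.1,interpolation=cv2.INTER_CUBIC))
E
```

```text
[ 0.4962 -0.0198  0.112 ]
[ 0.6629 -0.054   0.112 ]
bay [0.5419 0.0664 0.015 ]
bay [0.6488 0.0453 0.015 ]
bay [ 0.6433 -0.0127  0.015 ]
bay [0.5352 0.0128 0.015 ]
[ 0.5084 -0.3933  0.05  ] [ 0.488  -0.3586  0.05  ]
[ 0.4889 -0.4093  0.0239]
```

View pics/crop0.png

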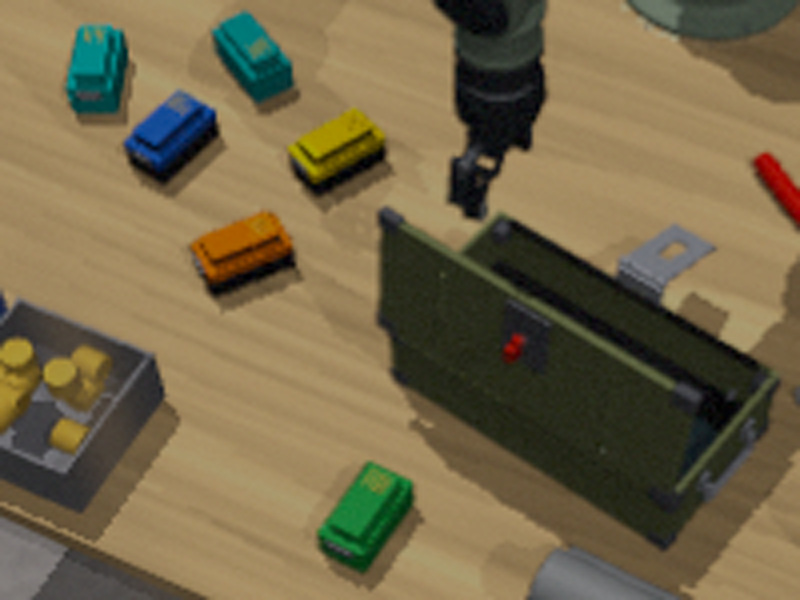

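View pics/crop1.png

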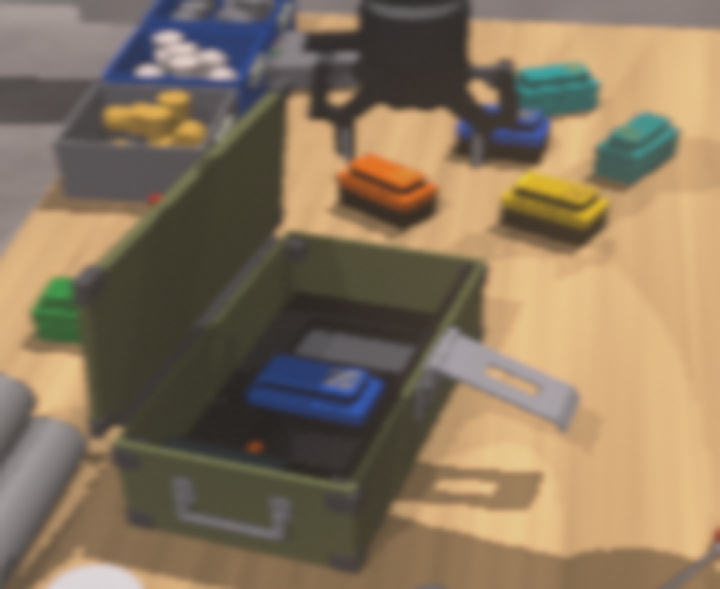

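The blue pack has two turquoise ones beside it, with yellow and orange nearer the chest. In the crop it is clearly the saturated blue at scene (173,155). The chest fits its given 170 mm depth, with yaw about -0.20. Next I take a wrist view over the pack.

Run:
```python
from h import *
bot.move_pose([0.50,-0.38,0.23],down(0))
ps,im=snap("wrist","w1"); print(ps, bot.read_clock())
print([(d['bbox'],d['confidence']) for d in bot.search_frame("wrist","pack_blue")])
```

```text
(array([ 0.50052603, -0.37883563,  0.23005973]), array([ 7.07302430e-01, -7.06910694e-01, -5.75524206e-04,  4.60529981e-04])) 2.525
[([175.8, 237.8, 81.1, 69.5], 0.75), ([212.3, 160.5, 86.7, 58.9], 0.6), ([100.7, 128.1, 80.3, 90.0], 0.57)]
```

View pics/w1.png

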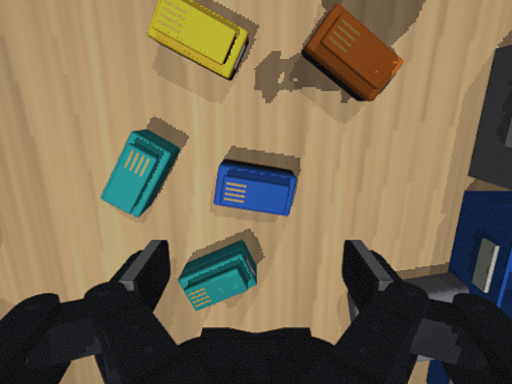

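Run:
```python
import cv2
im=cv2.imread("pics/w1.png"); cv2.imwrite("pics/crop2.png",cv2.resize(im[145:235,195:315],None,fx=6,fy=6,interpolation=cv2.INTER_CUBIC))
im=cv2.imread("pics/wrist0.png"); cv2.imwrite("pics/crop3.png",cv2.resize(im[0:250,185:385],None,fx=2.4,fy=2.4,interpolation=cv2.INTER_CUBIC))
```

```text
(no output)
```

View pics/crop2.png

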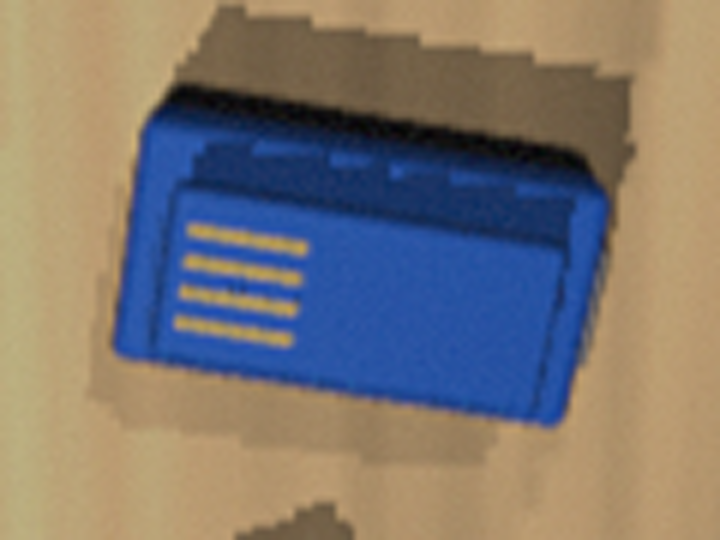

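View pics/crop3.png

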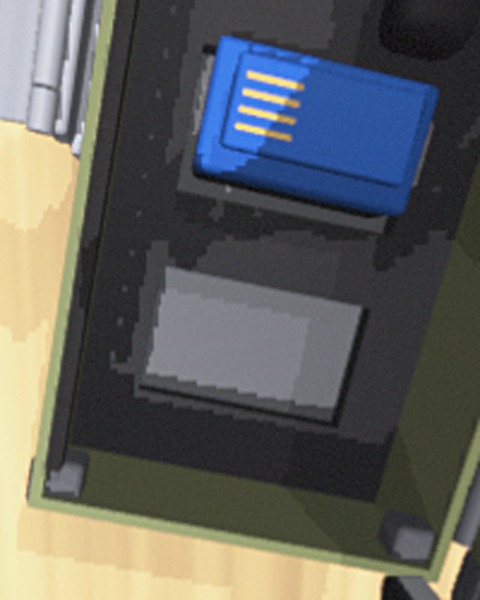

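Run:
```python
from h import *
from scipy.optimize import least_squares
np.set_printoptions(precision=4,suppress=True)
q=[7.07302430e-01,-7.06910694e-01,-5.75524206e-04,4.60529981e-04]
ps=(np.array([0.50052603,-0.37883563,0.23005973]),q)
def fit(name,ps,model,uv,x0):
    def f(x):
        c,s=np.cos(x[2]),np.sin(x[2])
        return np.concatenate([proj(name,np.array([x[0]+c*m[0]-s*m[1],x[1]+s*m[0]+c*m[1],m[2]]),ps)-u for m,u in zip(model,uv)])
    r=least_squares(f,x0,loss='soft_l1'); print(r.x,r.fun.reshape(-1,2)); return r.x
m=[(-.037,.017,.062),(.037,.017,.062),(.037,-.017,.062),(-.037,-.017,.062),(-.046,.025,.046),(.046,.025,.046),(.046,-.025,.046),(-.046,-.025,.046)]
uv=[(224.5,175.3),(289.2,185.8),(285,214.2),(220.8,204.7),(220,165.8),(295.8,176.7),(289.2,215.8),(214.2,204.2)]
fit("wrist",ps,m,uv,[.5,-.38,-.15])
ps0=(np.array([5.49407385e-01,1.00406377e-04,2.30495477e-01]),[7.07183842e-01,-7.07029193e-01,6.08483366e-04,6.02822811e-04])
m=[(-.085,-.16,.112),(.085,-.16,.112)]+[(a,b-.09,.015) for a,b in[(-.051,.03),(.051,.03),(.051,-.03),(-.051,-.03)]]
uv=[(197.5,210.4),(367,241.7),(255.8,111),(338,128),(324.6,177),(245,161)]
x=fit("wrist",ps0,m,uv,[.61,.12,-.2])
c,s=np.cos(x[2]),np.sin(x[2]); print("bay",x[0]+s*.09,x[1]-c*.09)
```

```text
[ 0.5009 -0.4019 -0.1557] [[-0.4368  0.1414]
 [ 1.4616 -0.1493]
 [-0.0039  0.0026]
 [-0.5424 -0.1372]
 [-1.4445 -1.5836]
 [ 2.2902 -0.1688]
 [ 0.6881  0.9244]
 [-0.7382  1.1653]]
[ 0.6116  0.1153 -0.2116] [[-0.0376  0.4236]
 [ 1.7877  3.4921]
 [-0.8712 -0.7522]
 [ 0.0901  0.6403]
 [-0.3172 -0.7099]
 [-0.1731 -1.5304]]
bay 0.5926672231589367 0.027295499127788878
```

Run:
```python
from h import *
np.set_printoptions(precision=4,suppress=True)
ps=pose()
for uv in [(245,240),(257,272),(180,278),(243,243)]: print(onz("wrist",uv,.046,ps)[:2], onz("wrist",uv,.0,ps)[:2])
for a in (np.pi/2-.156,-np.pi/2-.156):
  for p in ([.5009,-.4019,.14],[.5009,-.4019,.019]): print(bot.solve_ik(p,down(a)))
for a in (np.pi/2-.205,-np.pi/2-.205):
  for p in ([.593,.028,.25],[.593,.028,.034]): print(bot.solve_ik(p,down(a)))
```

```text
[ 0.4888 -0.4642] [ 0.4869 -0.4865]
[ 0.5036 -0.5086] [ 0.5038 -0.5371]
[ 0.4055 -0.5173] [ 0.3919 -0.5471]
[ 0.4863 -0.4683] [ 0.4841 -0.4911]
[-0.791   0.5625 -0.0616  0.9467  0.     -0.635 ]
[-0.791   0.6903 -0.1772  0.7033  0.     -0.635 ]
[-0.791   0.5625 -0.0616  0.9467  0.      2.5066]
[-0.791   0.6903 -0.1772  0.7033  0.      2.5066]
[-0.0771  0.3971 -0.0397  1.134   0.      0.1279]
[-0.0771  0.5991 -0.3116  0.6602  0.      0.1279]
[-0.0771  0.3971 -0.0397  1.134   0.     -3.0137]
[-0.0771  0.5991 -0.3116  0.6602  0.     -3.0137]
```

Run:
```python
from h import *
a=np.pi/2-.156
bot.set_gripper(0.84)
bot.move_pose([.5009,-.4019,.11],down(a))
bot.move_linear([.5009,-.4019,.021],speed=.08,until_force=8)
print(pose(),bot.read_ft_force())
bot.set_gripper(0.0,50)
print(bot.read_gripper_width(),bot.read_ft_force())
bot.move_linear([.5009,-.4019,.20],speed=.15)
print(pose()[0],bot.read_gripper_width(),bot.read_ft_force(),bot.read_clock())
snap("wrist","w2"); snap("side","s2")
```

```text
(array([ 0.50133813, -0.40231139,  0.02167465]), array([-0.53699795,  0.53786441,  0.45957079, -0.45948859])) [ 0.33254495  0.15848398 -0.20159656]
0.570470071302381 [-0.94035297 -0.12846068  5.28154196]
[ 0.50030614 -0.40128403  0.19866861] 0.5768370691211951 [ 0.14971467  0.17018264 -5.44692298] 7.0917
```

View pics/w2.png

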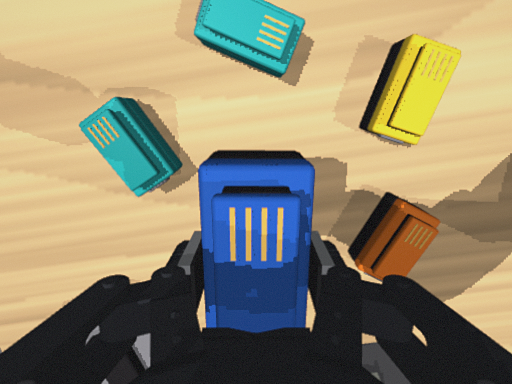

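View pics/s2.png

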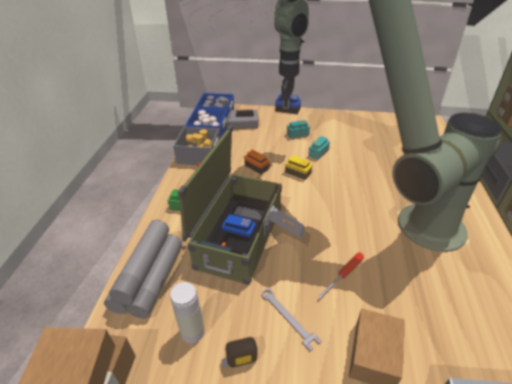

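The pack is held squarely, at width 0.577, or about 49 mm. I'll carry it above the bay and re-measure the chest.

Run:
```python
from h import *
a=np.pi/2-.207
bot.move_pose([.5929,.0285,.24],down(a))
ps,_=snap("wrist","w3"); print(ps); snap("side","s3"); print(bot.read_gripper_width(),bot.read_clock())
```

```text
(array([0.59303304, 0.02737968, 0.2398495 ]), array([-0.54916955,  0.54943529,  0.44512817, -0.44541505]))
0.5760324281922644 8.9167
```

View pics/w3.png

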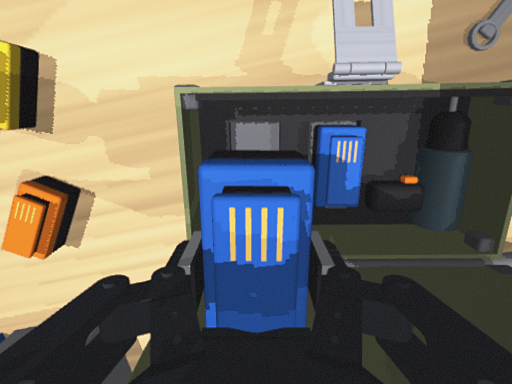

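View pics/s3.png

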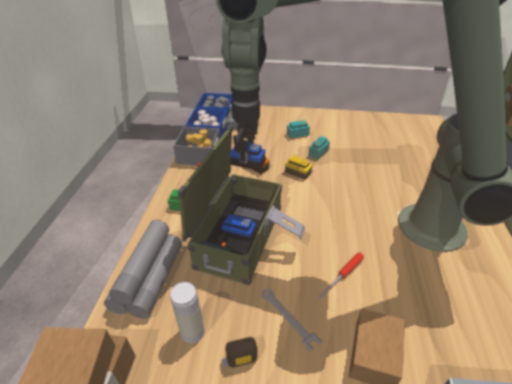

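Run:
```python
import cv2
im=cv2.imread("pics/w3.png"); cv2.imwrite("pics/crop4.png",cv2.resize(im[0:275,165:512],None,fx=2.3,fy=2.18,interpolation=cv2.INTER_CUBIC))
```

```text
(no output)
```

View pics/crop4.png

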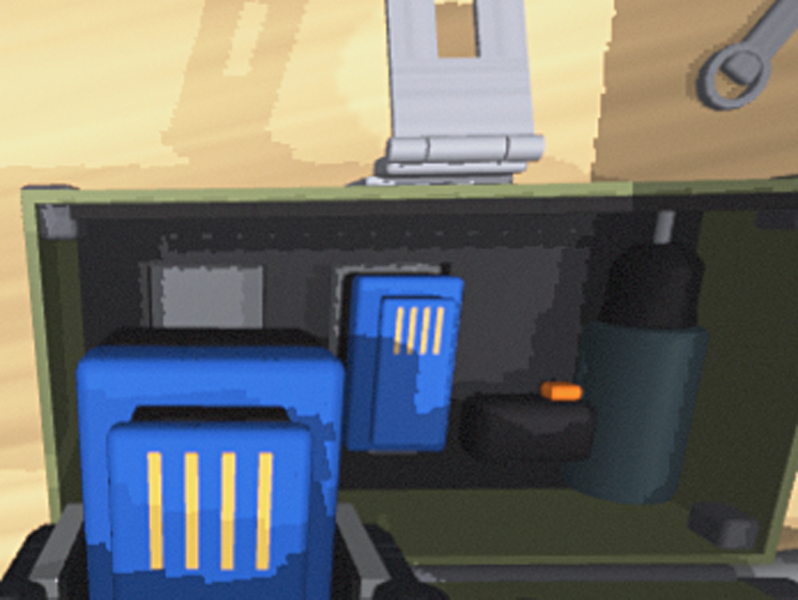

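Run:
```python
from h import *
from scipy.optimize import least_squares
np.set_printoptions(precision=4,suppress=True)
ps=pose()
m=[(-.085,-.16,.112),(.085,.16,.112),(-.051,-.12,.015),(-.051,-.06,.015),(-.037,-.013,.077),(-.037,.021,.077),(.037,-.013,.077),(.037,.021,.077)]
uv=[(175,86.2),(502,257.5),(231,121.6),(279.3,121.6),(330.2,136.2),(365.9,136.2),(326.7,205),(357.6,206.4)]
def W(x,m):
    c,s=np.cos(x[2]),np.sin(x[2]); return np.array([x[0]+c*m[0]-s*m[1],x[1]+s*m[0]+c*m[1],m[2]])
r=least_squares(lambda x:np.concatenate([proj("wrist",W(x,a),ps)-u for a,u in zip(m,uv)]),[.61,.12,-.2],loss='soft_l1')
x=r.x; print(x,r.fun.reshape(-1,2)); print("bay",W(x,(0,-.09,.015)))
print("left front rim", proj("wrist",W(x,(-.085,.155,.112)),ps))
for f,dz in(((-.046,-.025),0),): pass
# held pack: corners relative to TCP : fit
R_=rot(ps[1]); 
print("hinge/hasp px",onz("wrist",(359,65),.1305,ps),onz("wrist",(177,87),.112,ps))
# held pack rail top front corners pixels
for uv in [(213,196),(299,196),(201,166),(313,166)]: 
    for z in (.24-.021+.062,.24-.021+.046): print(uv,z,onz("wrist",uv,z,ps))
```

```text
[ 0.6092  0.1175 -0.1981] [[-0.2118  0.7035]
 [ 0.9     1.4414]
 [ 0.2106 -0.4595]
 [ 0.9242 -1.0401]
 [ 0.2527  0.5805]
 [-2.2815  0.1195]
 [-0.3382 -0.299 ]
 [-0.2491 -2.0084]]
bay [0.5915 0.0293 0.015 ]
left front rim [542.95    80.5181]
hinge/hasp px [0.5113 0.1296 0.1305] [ 0.4949 -0.0207  0.112 ]
(213, 196) 0.281 [0.5519 0.0215 0.281 ]
(213, 196) 0.265 [0.5563 0.0181 0.265 ]
(299, 196) 0.281 [0.5584 0.052  0.281 ]
(299, 196) 0.265 [0.5638 0.0534 0.265 ]
(201, 166) 0.281 [0.5403 0.0201 0.281 ]
(201, 166) 0.265 [0.5428 0.0165 0.265 ]
(313, 166) 0.281 [0.5485 0.0587 0.281 ]
(313, 166) 0.265 [0.5523 0.0611 0.265 ]
```

Run:
```python
from h import *
a=np.pi/2-.2
q=down(a)
bot.move_linear([.592,.0285,.10],speed=.15,rotation=q)
print(pose()[0],bot.read_ft_force())
hit=bot.move_linear([.592,.0285,.034],speed=.04,until_force=7)
print(hit,pose()[0],bot.read_ft_force(),bot.read_gripper_width(),bot.read_clock())
snap("wrist","w4"); snap("side","s4")
```

```text
[0.59290951 0.02836087 0.10098398] [-0.37861069  0.6272584  -4.51104545]
True [0.59184772 0.02854842 0.03701946] [0.37125784 0.54662348 5.52203787] 0.5750723771490087 11.4333
```

View pics/w4.png

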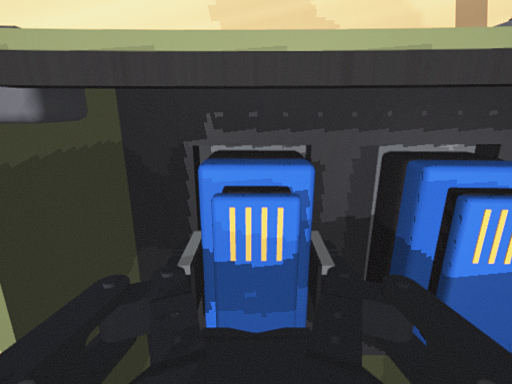

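Contact came at TCP z = 0.037. That is the expected floor height (0.015 + 0.022), so the pack sits in the bay. I'll release and back off.

Run:
```python
from h import *
bot.set_gripper(0.76)
p=pose()[0]
bot.move_linear([.592,.0285,.30],speed=.2)
ps,_=snap("wrist","w5"); print(ps); snap("scene","c5"); snap("side","s5"); print(bot.read_clock())
im=cv2.imread("pics/scene0.png")
for n,b,f in (("c5",(150,280,200,340),5),("s5",(100,290,150,340),4)):
    im=cv2.imread(f"pics/{n}.png")[b[0]:b[1],b[2]:b[3]]; f=min(800/im.shape[1],600/im.shape[0]); cv2.imwrite(f"pics/{n}c.png",cv2.resize(im,None,fx=f,fy=f,interpolation=cv2.INTER_CUBIC))
```

```text
(array([0.59142269, 0.02852951, 0.29887537]), array([ 0.5490873 , -0.5457529 , -0.44583969,  0.4493149 ]))
13.4583
```

View pics/w5.png

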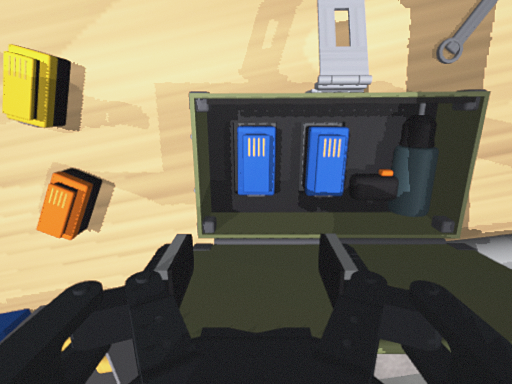

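View pics/c5c.png

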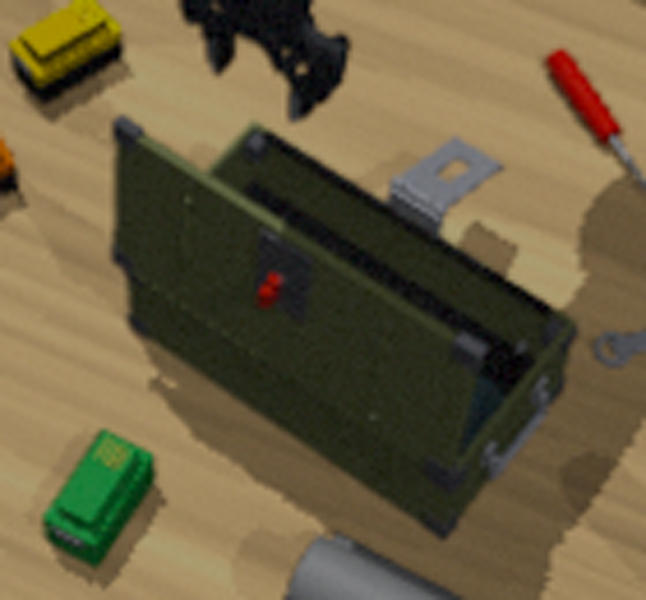

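View pics/s5c.png

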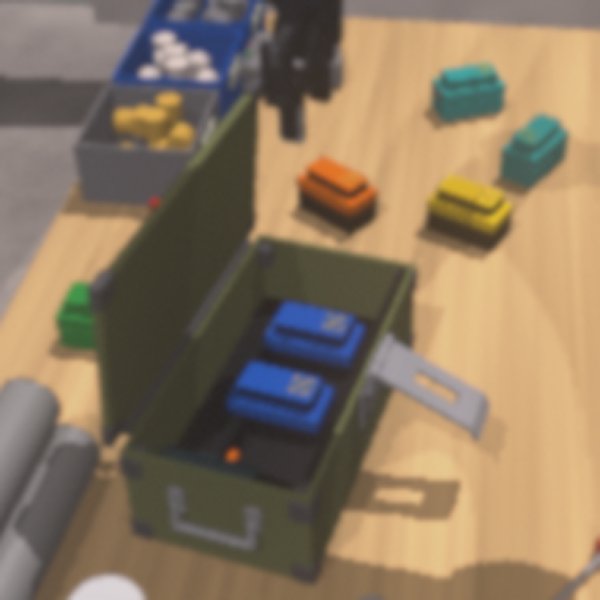

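The pack lies flat in the bay, wrist (257,160), beside its twin at (326,160), with contacts at the front like the twin's. Now the chest refit and the lid angle.

Run:
```python
from h import *
from scipy.optimize import least_squares
np.set_printoptions(precision=4,suppress=True)
ps=pose()
m=[(-.085,-.16,.112),(-.085,.16,.112),(.085,.16,.112),(.085,-.16,.112)]
uv=[(190,94),(489,91),(466,237),(198,238)]
def W(x,m):
    c,s=np.cos(x[2]),np.sin(x[2]); return np.array([x[0]+c*m[0]-s*m[1],x[1]+s*m[0]+c*m[1],m[2]])
r=least_squares(lambda x:np.concatenate([proj("wrist",W(x,a),ps)-u for a,u in zip(m,uv)]),[.61,.12,-.2])
x=r.x; print(x,r.fun.reshape(-1,2))
for s,d in (((226.3,177.3),(230,129.7)),((302.5,225.3),(183,190.3))):
    P=tri([ray("scene",s),ray("side",d)]); c,sn=np.cos(x[2]),np.sin(x[2]); e=P-[x[0],x[1],0]; L=np.array([c*e[0]+sn*e[1],-sn*e[0]+c*e[1],P[2]])
    print(P,L, "rp",proj("scene",P),proj("side",P))
    h=L-[.088,0,.114]; print(np.hypot(h[0],h[2]),np.arctan2(h[2],-h[0]))
# hasp tip
for s,d in (((287,192),(302.5,228)),((308,184.5),(302,234))): pass
print(proj("scene",W(x,(-.2,.0,.11))),proj("side",W(x,(-.2,0,.11))))
for t in np.arange(2.6,3.9,.1):
    P=W(x,(-.096+.111*np.cos(t),0,.1305+.111*np.sin(t))); print(round(t,2),proj("wrist",P,ps),proj("side",P),proj("scene",P))
```

```text
[ 0.6092  0.1177 -0.1899] [[-0.6521  0.1026]
 [ 2.942  -1.5558]
 [-4.1807  0.4726]
 [ 1.5179  1.4628]]
[ 0.6542 -0.0553  0.2801] [ 0.0768 -0.1614  0.2801] rp [226.4243 178.1675] [230.7041 128.9884]
0.16652767975869318 1.5034089740618446
[0.7125 0.2502 0.2861] [0.0764 0.1496 0.2861] rp [302.4075 225.0154] [182.7076 190.585 ]
0.17247129775959671 1.503666920537087
[306.193  177.5471] [306.0201 225.9237]
2.6 [379.3682 -72.5084] [305.1658 204.3683] [306.801  166.9505]
2.7 [374.777  -73.3269] [306.8055 207.5166] [307.3354 167.618 ]
2.8 [370.129  -72.0811] [308.0415 210.6846] [307.7034 168.5251]
2.9 [365.518  -69.0246] [308.8668 213.8356] [307.9042 169.6589]
3.0 [361.0203 -64.4198] [309.2799 216.9342] [307.9387 171.0047]
3.1 [356.6943 -58.5229] [309.2844 219.9472] [307.8093 172.5464]
3.2 [352.5828 -51.5732] [308.8889 222.8435] [307.5197 174.2667]
3.3 [348.7149 -43.7865] [308.1063 225.595 ] [307.075  176.1472]
3.4 [345.1084 -35.3526] [306.9535 228.176 ] [306.4814 178.1686]
3.5 [341.7722 -26.4346] [305.4504 230.5641] [305.746  180.3114]
3.6 [338.7087 -17.1701] [303.6199 232.7399] [304.8771 182.5552]
3.7 [335.9152  -7.6734] [301.4871 234.6868] [303.8834 184.8797]
3.8 [333.3857   1.9617] [299.0791 236.3913] [302.7747 187.2641]
```

```bash
cat >> h.py <<'E'
CH=np.array([.6092,.1177,-.198])
def C2W(X,Y,Z):
    c,s=np.cos(CH[2]),np.sin(CH[2]); return np.array([CH[0]+c*X-s*Y,CH[1]+s*X+c*Y,Z])
def W2C(P):
    c,s=np.cos(CH[2]),np.sin(CH[2]); e=np.array(P)-[CH[0],CH[1],0]; return np.array([c*e[0]+s*e[1],-s*e[0]+c*e[1],P[2]])
A0=np.pi/2+CH[2]
def lidpt(th,rho=.145,h=.0115,w=.011,Y=-.07):
    return C2W(.09-rho*np.cos(th)+h*np.sin(th)+w,Y,.114+rho*np.sin(th)+h*np.cos(th))
E
python3 - <<'E'
from h import *
np.set_printoptions(precision=3,suppress=True)
q=down(A0)
for P in [C2W(.03,-.07,.34),C2W(.16,-.07,.33),C2W(.16,-.07,.255)]+[lidpt(t) for t in (1.6,1.2,.8,.4,.05)]: print(P,bot.solve_ik(P,q))
E
```

```text
[0.625 0.043 0.34 ] [-0.049  0.438  0.247  1.381  0.     0.149]
[0.752 0.018 0.33 ] [-0.075  0.753  0.763  1.581  0.     0.123]
[0.752 0.018 0.255] [-0.075  0.735  0.543  1.379  0.     0.123]
[0.71  0.026 0.259] [-0.067  0.633  0.367  1.305  0.     0.131]
[0.653 0.037 0.253] [-0.055  0.515  0.154  1.21   0.     0.143]
[0.603 0.047 0.226] [-0.043  0.433 -0.047  1.091  0.     0.155]
[0.568 0.055 0.181] [-0.034  0.401 -0.216  0.954  0.     0.164]
[0.553 0.058 0.133] [-0.029  0.422 -0.32   0.829  0.     0.169]
```

Run:
```python
from h import *
np.set_printoptions(precision=3,suppress=True)
q=down(A0)
bot.set_gripper(0.0)
bot.move_linear(C2W(.0,-.07,.345),speed=.3,rotation=q)
bot.move_linear(C2W(.16,-.07,.335),speed=.25)
bot.move_linear(C2W(.16,-.07,.255),speed=.2)
print(pose()[0],bot.read_clock())
for t in (1.6,1.35,1.1,.85):
    hit=bot.move_linear(lidpt(t),speed=.2,until_force=25)
    print(t,hit,W2C(pose()[0]),bot.read_ft_force())
    if hit: break
snap("side","s6"); snap("wrist","w6"); print(bot.read_clock())
```

```text
[0.752 0.018 0.257] 15.8
1.6 False [ 0.117 -0.07   0.262] [-0.073  1.092  1.048]
1.35 False [ 0.082 -0.07   0.259] [ 0.736 -0.605  0.26 ]
1.1 False [ 0.046 -0.07   0.249] [1.181 0.444 0.466]
0.85 False [ 0.015 -0.07   0.231] [-0.124  0.51  -0.091]
17.2667
```

View pics/s6.png

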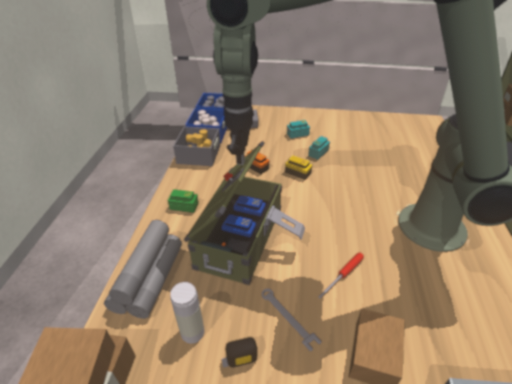

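View pics/w6.png

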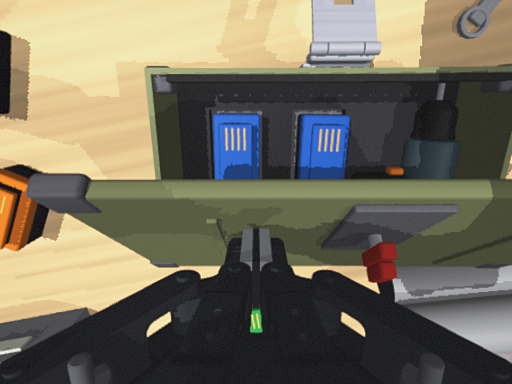

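The lid follows the finger smoothly and the button is clear at wrist (380,262). I'll carry on closing it.

Run:
```python
from h import *
np.set_printoptions(precision=3,suppress=True)
for t in (.6,.4,.2,.06):
    hit=bot.move_linear(lidpt(t),speed=.2,until_force=30)
    print(t,hit,W2C(pose()[0]),bot.read_ft_force())
    if hit: break
bot.move_linear(C2W(-.13,-.0,.30),speed=.3)
ps,_=snap("wrist","w7"); print(ps,bot.read_clock()); snap("side","s7"); snap("scene","c7")
for n,b in (("c7",(150,280,200,340)),("s7",(120,290,150,340))):
    im=cv2.imread(f"pics/{n}.png")[b[0]:b[1],b[2]:b[3]]; f=min(800/im.shape[1],600/im.shape[0]); cv2.imwrite(f"pics/{n}c.png",cv2.resize(im,None,fx=f,fy=f,interpolation=cv2.INTER_CUBIC))
```

```text
0.6 False [-0.012 -0.07   0.206] [-0.08  -0.508  1.16 ]
0.4 False [-0.028 -0.07   0.181] [ 1.298 -0.299  0.94 ]
0.2 False [-0.039 -0.07   0.154] [-0.758  1.015  0.313]
0.06 False [-0.043 -0.07   0.135] [ 0.788  0.68  -0.079]
(array([0.482, 0.143, 0.3  ]), array([-0.547,  0.547,  0.448, -0.448])) 19.3
```

View pics/w7.png

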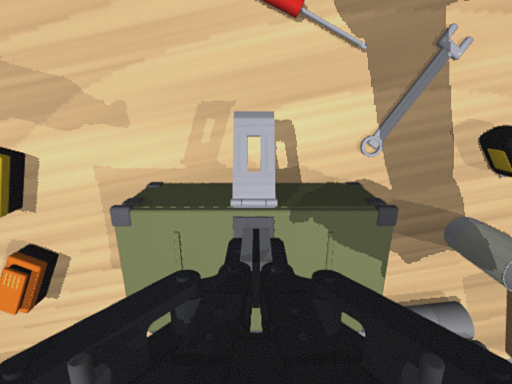

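View pics/s7c.png

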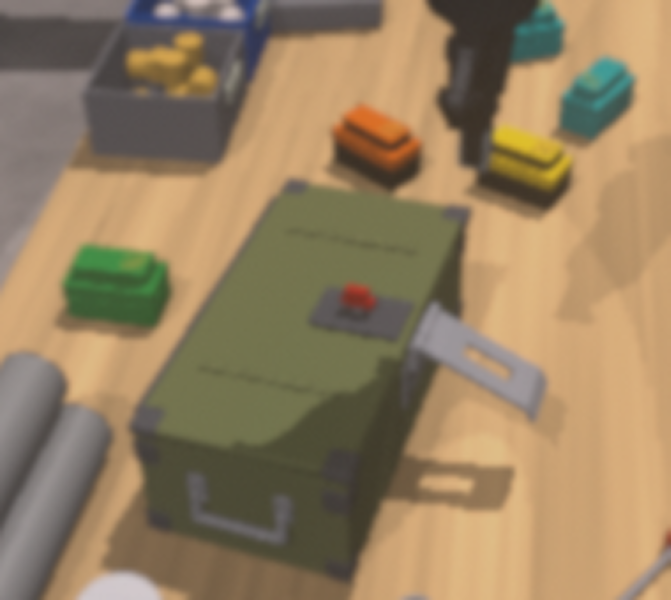

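View pics/c7c.png

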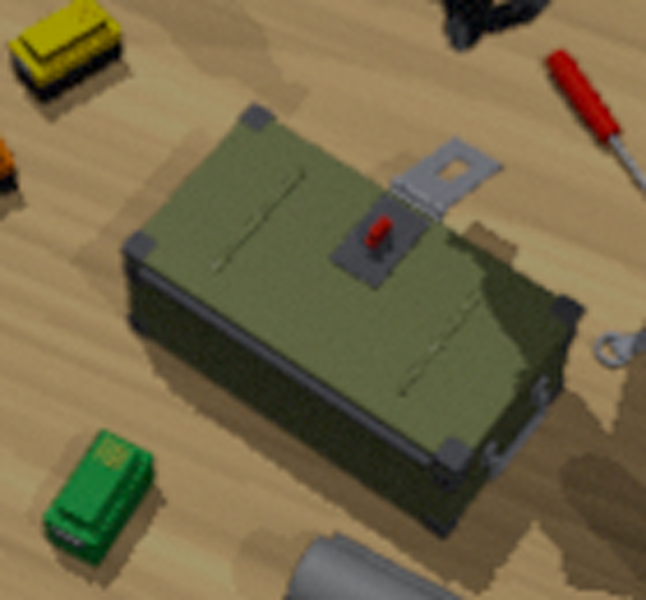

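The lid is down on its seal. The hasp hinge is at wrist (255,203), its tip at (253,112), and the button bar lies along x. Now to fit the hasp angle.

Run:
```python
from h import *
np.set_printoptions(precision=4,suppress=True)
ps=pose()
print("hinge",W2C(onz("wrist",(255,203),.1325,ps)))
for s,d in (((304,183),(302.5,232)),):
    P=tri([ray("scene",s),ray("side",d)]);print("tip tri",W2C(P),proj("scene",P),proj("side",P))
for t in (3.3,3.4,3.5,3.6,3.7,3.8):
    L=[-.096+.111*np.cos(t),0,.1305+.111*np.sin(t)]
    print(t,proj("wrist",C2W(*L),ps),proj("side",C2W(*L)),"slot ends",[proj("wrist",C2W(-.096+r*np.cos(t),0,.1325+r*np.sin(t)),ps) for r in (.035,.078)])
im=cv2.imread("pics/w7.png"); cv2.imwrite("pics/w7c.png",cv2.resize(im[100:230,200:310],None,fx=4.6,fy=4.6,interpolation=cv2.INTER_CUBIC))
```

```text
hinge [-0.0974 -0.0007  0.1325]
tip tri [-0.1918 -0.0032  0.0814] [303.9929 182.9619] [302.4622 232.0373]
3.3 [255.4477 101.5382] [307.9985 226.0125] slot ends [array([255.5579, 172.8258]), array([255.4937, 133.0375])]
3.4 [255.4774 103.8815] [306.8463 228.5889] slot ends [array([255.5661, 172.7952]), array([255.5135, 133.9279])]
3.5 [255.5065 107.0441] [305.3442 230.9701] slot ends [array([255.5745, 173.0767]), array([255.5334, 135.4669])]
3.6 [255.5347 110.9173] [303.515  233.1366] slot ends [array([255.5831, 173.6578]), array([255.553 , 137.5953])]
3.7 [255.5619 115.4024] [301.3839 235.072 ] slot ends [array([255.5917, 174.5237]), array([255.5723, 140.2545])]
3.8 [255.5879 120.411 ] [298.9779 236.763 ] slot ends [array([255.6003, 175.6578]), array([255.5911, 143.3885])]
```

View pics/w7c.png

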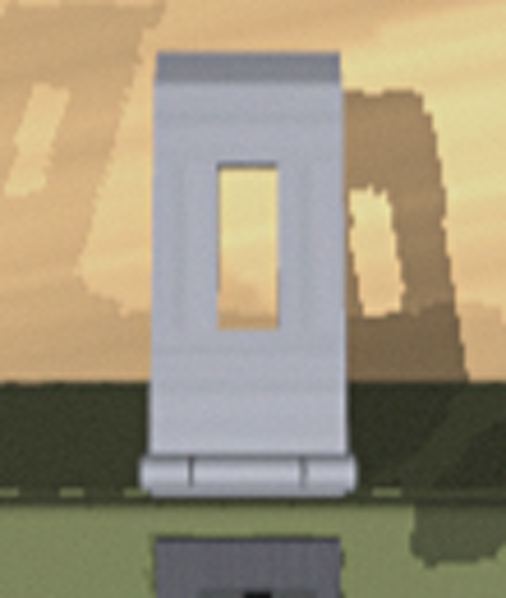

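```bash
cat >> h.py <<'E'
def hp(t,r=.083,Y=-.001,dz=.021): return C2W(-.096+r*np.cos(t),Y,.1305+r*np.sin(t)-dz)
E
python3 - <<'E'
from h import *
np.set_printoptions(precision=3,suppress=True)
q=down(A0)
for t in np.arange(3.55,.3,-.3):
    if bot.solve_ik(hp(t),q) is None: print("noik",t)
bot.set_gripper(.76)
P=hp(3.55)
bot.move_linear(P+[0,0,.07],speed=.25,rotation=q)
print(bot.move_linear(P,speed=.12,until_force=10))
bot.set_gripper(0,20)
print(bot.read_gripper_width(),bot.read_ft_force(),W2C(pose()[0]))
for t in (3.25,2.95):
    h=bot.move_linear(hp(t),speed=.12,until_force=25)
    print(t,h,bot.read_ft_force(),bot.read_gripper_width())
    if h: break
snap("wrist","w8"); snap("side","s8"); print(bot.read_clock())
im=cv2.imread("pics/s8.png")[120:290,180:340]; cv2.imwrite("pics/s8c.png",cv2.resize(im,None,fx=3.5,fy=3.5,interpolation=cv2.INTER_CUBIC))
E
```

```text
False
0.5567125213761359 [ 1.052 -6.24   1.111] [-0.171 -0.003  0.077]
3.25 False [-0.243 -6.311 -0.302] 0.5570001106766442
2.95 False [-1.569 -5.584 -1.515] 0.5574939457225387
22.65
```

View pics/w8.png

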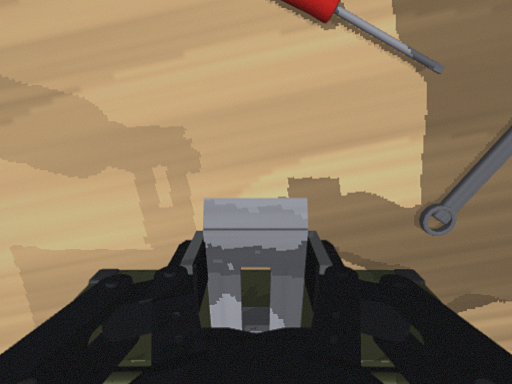

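View pics/s8c.png

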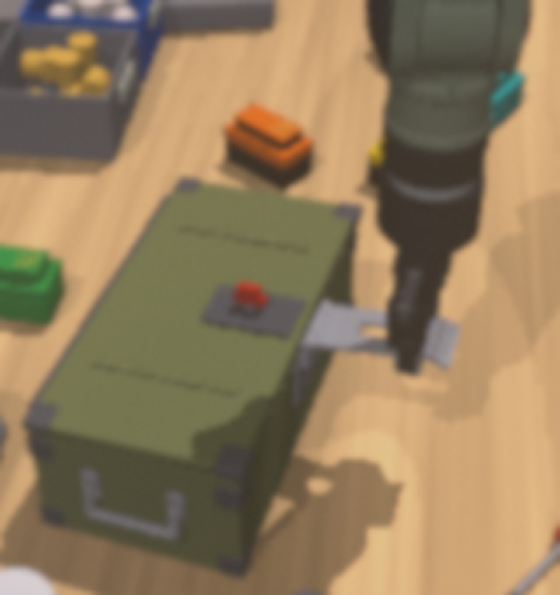

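The hasp is held by its side edges and turning. The -6 N side load says its centre lies about 2 mm to the right of my estimate, so I'll shift and continue.

Run:
```python
from h import *
np.set_printoptions(precision=3,suppress=True)
for t in (2.65,2.35,2.05,1.75,1.45,1.15,.85,.6,.42):
    h=bot.move_linear(hp(t,Y=-.003),speed=.13,until_force=25)
    print(t,h,bot.read_ft_force(),bot.read_gripper_width(),W2C(pose()[0]))
    if h: break
snap("wrist","w9"); snap("side","s9"); print(bot.read_clock())
im=cv2.imread("pics/s9.png")[120:290,180:340]; cv2.imwrite("pics/s9c.png",cv2.resize(im,None,fx=3.5,fy=3.5,interpolation=cv2.INTER_CUBIC))
```

```text
2.65 False [-5.031  0.906  3.214] 0.5577727780302033 [-0.17  -0.003  0.149]
2.35 False [-5.34   0.639  5.603] 0.5497314640602188 [-0.155 -0.003  0.169]
2.05 False [-2.901  0.675  5.513] 0.5520178837677064 [-0.134 -0.003  0.183]
1.75 False [-0.216  0.946  2.151] 0.5508335404862008 [-0.11  -0.003  0.191]
1.45 False [-0.019  0.908  1.805] 0.5481957162890092 [-0.086 -0.003  0.192]
1.15 False [2.493 0.418 7.113] 0.5065766883500388 [-0.059 -0.003  0.187]
0.85 False [-0.903 -0.398  1.31 ] 0.01658839394671666 [-0.042 -0.003  0.171]
0.6 False [ 0.828 -0.012  2.795] 0.0007428513690930521 [-0.027 -0.003  0.157]
0.42 True [-5.251  0.5   23.963] 0.0026014732310053377 [-0.022 -0.001  0.153]
25.6583
```

View pics/w9.png

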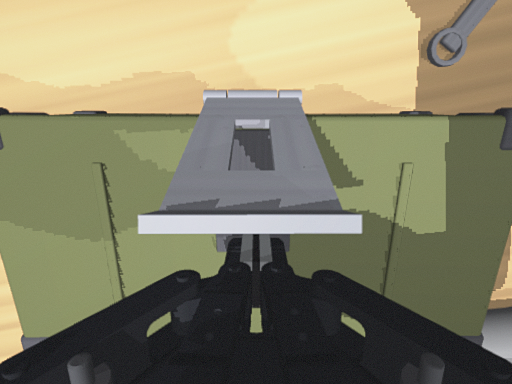

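View pics/s9c.png

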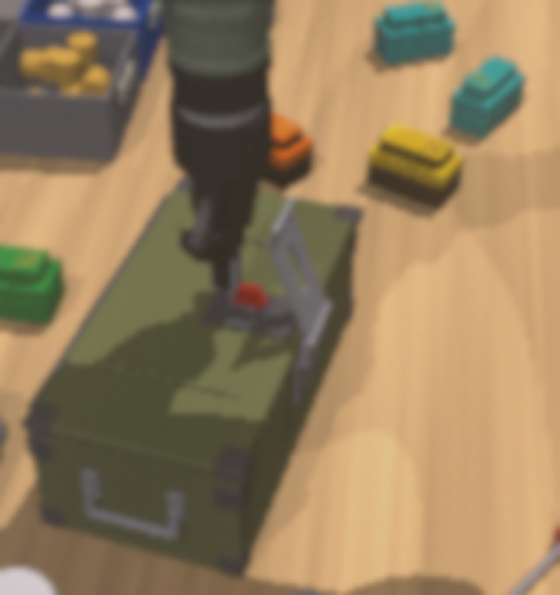

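The grip slipped off at about 1.1 rad. The hasp is past upright and stays at about 1.2, and nothing else moved. The shut fingers touched the button top (24 N). I'll back off, go over to its front and push it down from there, beside the bar.

Run:
```python
from h import *
np.set_printoptions(precision=3,suppress=True)
p=W2C(pose()[0])
bot.move_linear(C2W(-.015,-.003,.162),speed=.1)
bot.move_linear(C2W(.05,-.003,.20),speed=.25)
bot.move_linear(C2W(.05,-.022,.29),speed=.3)
bot.move_linear(C2W(-.16,-.022,.30),speed=.3)
ps,_=snap("wrist","w10"); snap("side","s10"); print(ps,bot.read_clock())
im=cv2.imread("pics/s10.png")[120:290,180:340]; cv2.imwrite("pics/s10c.png",cv2.resize(im,None,fx=3.5,fy=3.5,interpolation=cv2.INTER_CUBIC))
```

```text
(array([0.449, 0.128, 0.299]), array([ 0.549, -0.545, -0.448,  0.449])) 27.825
```

View pics/w10.png

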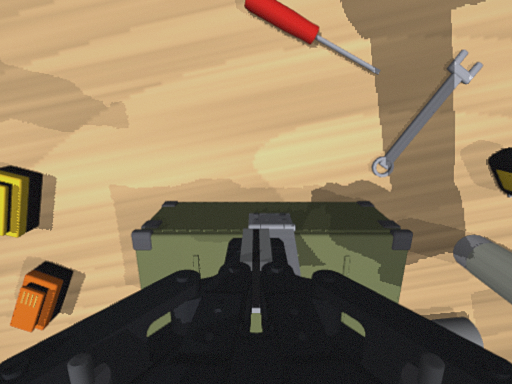

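View pics/s10c.png

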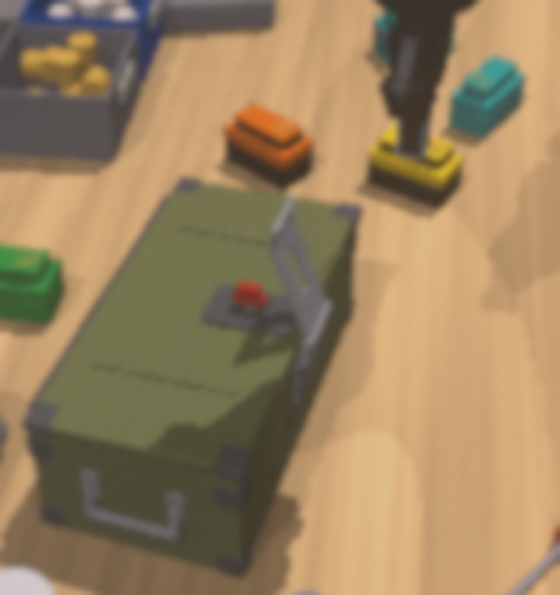

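Run:
```python
from h import *
np.set_printoptions(precision=3,suppress=True)
def pp(t,r=.09,h=.002,w=.011): return C2W(-.096+r*np.cos(t)-h*np.sin(t)-w,-.022,.1305+r*np.sin(t)+h*np.cos(t))
bot.move_linear(C2W(-.16,-.022,.215),speed=.25)
for t in (1.6,1.3,1.05,.8,.6,.42,.33):
    h=bot.move_linear(pp(t),speed=.18,until_force=20)
    print(t,h,bot.read_ft_force(),W2C(pose()[0]))
    if h: break
snap("side","s11")
bot.move_linear(W2C(pose()[0])*0+pose()[0]+[0,0,.05],speed=.2)
bot.move_linear(C2W(-.10,-.002,.27),speed=.3)
ps,_=snap("wrist","w11"); snap("side","s11");snap("scene","c11"); print(ps,bot.read_clock())
im=cv2.imread("pics/s11.png")[120:290,180:340]; cv2.imwrite("pics/s11c.png",cv2.resize(im,None,fx=3.5,fy=3.5,interpolation=cv2.INTER_CUBIC))
```

```text
1.6 False [-1.094 -0.035 -0.763] [-0.11  -0.022  0.222]
1.3 False [-0.416  0.587 -0.257] [-0.085 -0.022  0.218]
1.05 False [ 0.514 -0.091  0.85 ] [-0.065 -0.022  0.209]
0.8 False [ 0.542 -0.669  0.535] [-0.047 -0.022  0.196]
0.6 False [0.076 0.006 0.064] [-0.035 -0.022  0.183]
0.42 False [0.038 0.158 0.085] [-0.027 -0.022  0.169]
0.33 False [-0.054 -0.507  0.434] [-0.023 -0.022  0.161]
(array([0.51 , 0.136, 0.27 ]), array([ 0.548, -0.545, -0.449,  0.449])) 31.4167
```

View pics/w11.png

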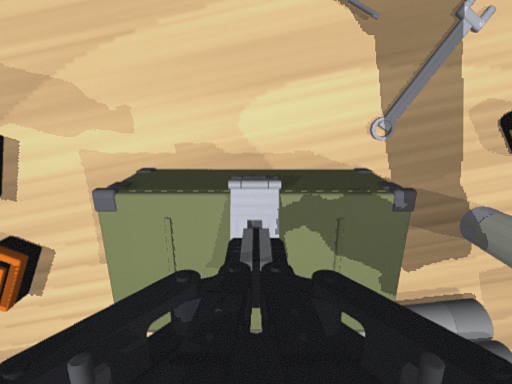

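View pics/s11c.png

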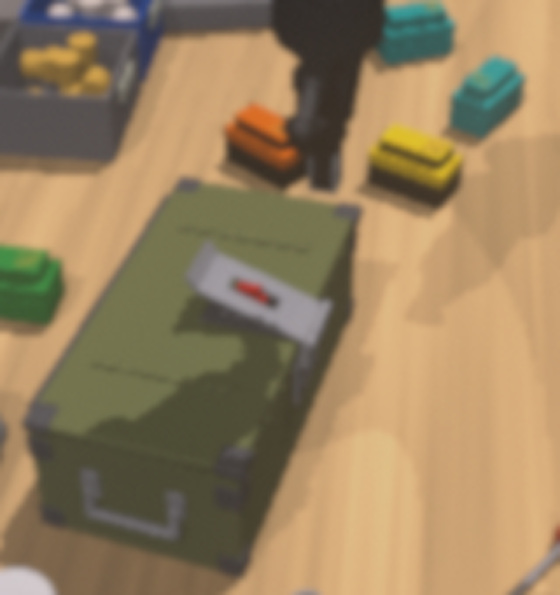

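Run:
```python
from h import *
np.set_printoptions(precision=4,suppress=True)
bot.set_gripper(.5)
bot.move_linear(C2W(.03,-.002,.24),speed=.3)
ps,im=snap("wrist","w12"); print(ps,bot.read_clock())
print([(d['bbox'],d['confidence']) for d in bot.search_frame("wrist","button")])
hsv=cv2.cvtColor(im,cv2.COLOR_RGB2HSV); m=((hsv[...,0]<6)|(hsv[...,0]>174))&(hsv[...,1]>150)&(hsv[...,2]>50)
n,l,st,c=cv2.connectedComponentsWithStats(m.astype(np.uint8)); 
for i in range(1,n):
    if st[i,4]>40: print(st[i],c[i],W2C(onz("wrist",c[i],.153,ps)))
cv2.imwrite("pics/w12c.png",cv2.resize(im[90:270,170:350,::-1],None,fx=3.3,fy=3.3,interpolation=cv2.INTER_CUBIC))
```

```text
(array([0.638 , 0.1096, 0.2391]), array([ 0.5491, -0.5445, -0.4477,  0.449 ])) 32.5417
[([246.9, 91.0, 16.2, 40.5], 0.73), ([43.2, 38.6, 423.4, 202.0], 0.4)]
[249  90  12  38 431] [254.5592 108.1346] [-0.0394 -0.0016  0.153 ]
```

View pics/w12c.png

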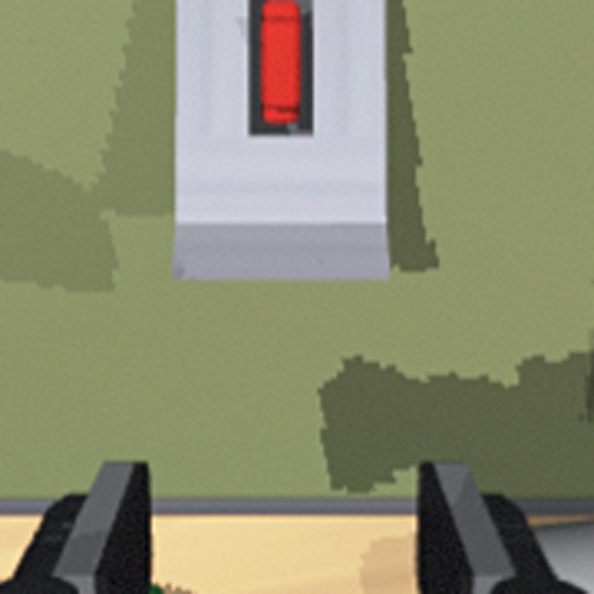

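The button is at wrist (254.6,108), which puts it at chest (-0.039,-0.0016) as specified, with its bar in the slot. I'll press the hasp down, straddling the bar.

Run:
```python
from h import *
np.set_printoptions(precision=4,suppress=True)
B=(-.0394,-.0016)
bot.set_gripper(.21)
print(bot.read_gripper_width())
bot.move_linear(C2W(*B,.20),speed=.25,rotation=down(A0))
print(W2C(pose()[0]))
h=bot.move_linear(C2W(*B,.126),speed=.04,until_force=26)
print(h,W2C(pose()[0]),bot.read_ft_force(),bot.read_moment(),bot.read_clock())
snap("side","s13")
im=cv2.imread("pics/s13.png")[150:290,190:310]; cv2.imwrite("pics/s13c.png",cv2.resize(im,None,fx=4,fy=4,interpolation=cv2.INTER_CUBIC))
bot.wait(.3); print(W2C(pose()[0]),bot.read_ft_force())
```

```text
0.21202808286580443
[-0.0399 -0.0015  0.2002]
True [-0.036  -0.0016  0.1331] [-1.4107  0.6701  7.5688] [-0.0698  0.4269  0.0208] 35.0083
[-0.036  -0.0016  0.1332] [-2.0056 -0.5961  7.392 ]
```

View pics/s13c.png

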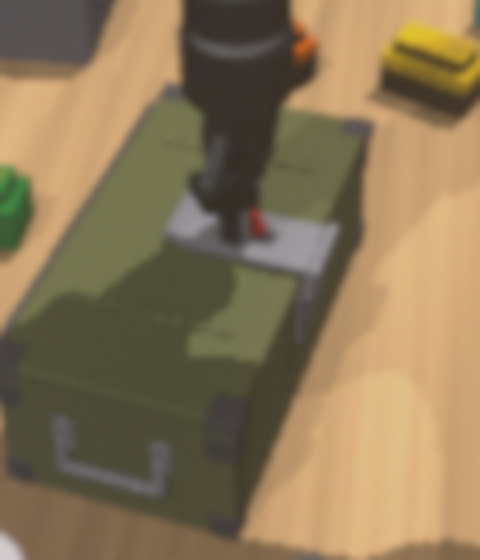

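Run:
```python
from h import *
np.set_printoptions(precision=4,suppress=True)
B=(-.0394,-.0016)
for z in (.1315,.1295):
    h=bot.move_linear(C2W(*B,z),speed=.03,until_force=22)
    print(z,h,W2C(pose()[0]),bot.read_ft_force())
    if bot.read_ft_force()[2]>22: break
bot.set_gripper(0,20)
print(bot.read_gripper_width(),W2C(pose()[0]),bot.read_ft_force(),bot.read_clock())
```

```text
0.1315 False [-0.0366 -0.0015  0.1334] [ 1.9897 -0.8532  7.9556]
0.1295 False [-0.0366 -0.0015  0.1326] [-0.8227 -2.4217 16.4917]
0.09936611795668472 [-0.0365 -0.0026  0.1328] [-1.8459 -5.5928 18.4572] 36.1
```

Run:
```python
from h import *
np.set_printoptions(precision=4,suppress=True)
bot.set_gripper(.2)
h=bot.move_linear(C2W(-.0428,-.0012,.1283),speed=.03,until_force=15)
print(h,W2C(pose()[0]),bot.read_ft_force())
bot.set_gripper(0,20)
print(bot.read_gripper_width(),W2C(pose()[0]),bot.read_ft_force(),bot.read_clock())
```

```text
False [-0.0366 -0.0013  0.1327] [ 5.0537 -4.601  16.945 ]
0.09321200866785764 [-0.037  -0.0026  0.1328] [ 3.055  -8.6141 19.5991] 36.8583
```

Run:
```python
from h import *
np.set_printoptions(precision=4,suppress=True)
P=C2W(-.0418,-.0012,.1275)
for d in (.2,.4,.6):
    bot.move_pose(P,down(A0-d))
    f=bot.read_ft_force()
    q=rot(bot.read_tool_rot()); print(d,A0-np.arctan2(q[1,0],q[0,0]),W2C(pose()[0]),f,bot.read_moment(),bot.read_gripper_width())
    if abs(f[2])>36: break
snap("wrist","w14"); snap("side","s14"); print(bot.read_clock())
im=cv2.imread("pics/s14.png")[150:290,190:310]; cv2.imwrite("pics/s14c.png",cv2.resize(im,None,fx=4,fy=4,interpolation=cv2.INTER_CUBIC))
```

```text
0.2 0.20254740461067144 [-0.037  -0.0033  0.1327] [-3.3981 -9.02   27.587 ] [-1.9502  0.4553 -0.1271] 0.09481253981498575
0.4 0.4026792777444863 [-0.0373 -0.004   0.1327] [ -4.3991 -11.4889  28.6923] [-2.4472  0.7216 -0.0942] 0.09888239746354864
0.6 0.6028897521955198 [-0.0376 -0.0047  0.1326] [ -5.2191 -12.2137  30.8913] [-2.8402  1.0512 -0.0744] 0.09997199595006452
37.8833
```

View pics/s14c.png

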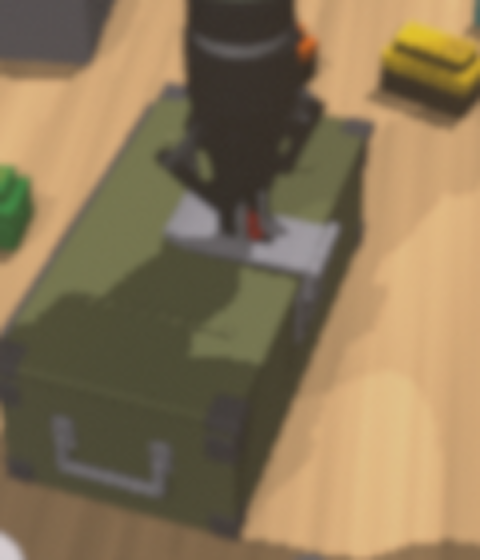

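View pics/w14.png

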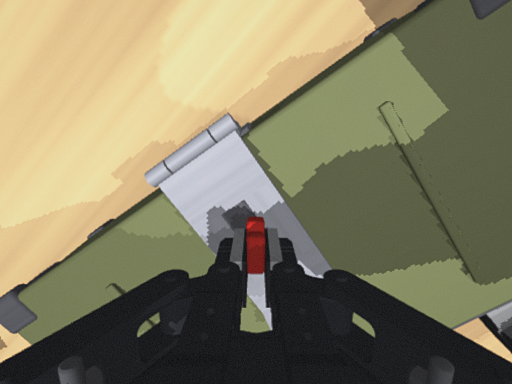

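The bar has turned 0.6 rad above the flat-pressed hasp, and it stays gripped. I'll keep turning.

Run:
```python
from h import *
np.set_printoptions(precision=4,suppress=True)
P=C2W(-.0418,-.0012,.1279)
for d in (.85,1.1,1.35,1.5,1.6):
    bot.move_pose(P,down(A0-d))
    f=bot.read_ft_force()
    q=rot(bot.read_tool_rot()); print(d,A0-np.arctan2(q[1,0],q[0,0]),W2C(pose()[0]),f,bot.read_moment(),bot.read_gripper_width())
    if abs(f[2])>37 or np.linalg.norm(f)>45: break
snap("wrist","w15"); snap("side","s15"); print(bot.read_clock())
```

```text
0.85 0.8531662431256228 [-0.0383 -0.0054  0.1326] [ -6.6839 -14.9463  28.8065] [-3.1062  1.2734 -0.1168] 0.09985608349396867
1.1 1.1031754590151928 [-0.039  -0.0059  0.1326] [ -7.8593 -15.2303  31.9296] [-3.3934  1.8208 -0.0558] 0.09869089292421747
1.35 1.353133938308028 [-0.0399 -0.0062  0.1326] [-10.2304 -15.9136  33.432 ] [-3.4551  2.3478 -0.0852] 0.09847014990383075
1.5 1.5031916432448578 [-0.0405 -0.0062  0.1325] [-10.8008 -14.5429  34.2017] [-3.3668  2.5964 -0.0508] 0.10034861672183822
1.6 1.6015493328107093 [-0.0407 -0.0062  0.1325] [-12.1918 -14.9945  33.9611] [-3.4377  2.7225  0.4623] 0.09898493665550187
39.55
```

View pics/w15.png

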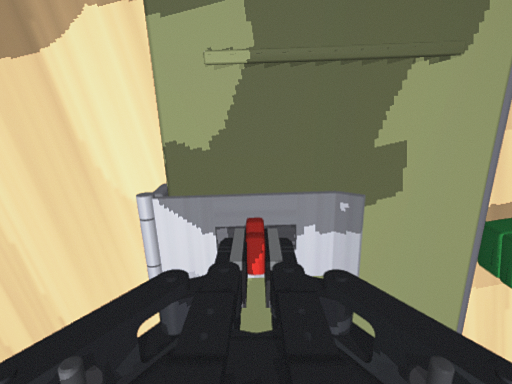

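Run:
```python
from h import *
np.set_printoptions(precision=4,suppress=True)
p=pose()[0]
bot.move_linear(p+[0,0,-.002],speed=.03,rotation=down(A0-1.6))
print(W2C(pose()[0]),bot.read_ft_force(),bot.read_moment())
bot.set_gripper(.22)
print(W2C(pose()[0]),bot.read_ft_force(),bot.read_moment())
p=pose()[0]
bot.move_linear(p+[0,0,.06],speed=.12)
print(bot.read_ft_force())
bot.move_linear(C2W(.03,-.002,.25),speed=.3,rotation=down(A0))
ps,im=snap("wrist","w16"); snap("side","s16"); snap("scene","c16"); print(bot.read_clock())
cv2.imwrite("pics/w16c.png",cv2.resize(im[70:250,165:345,::-1],None,fx=3.3,fy=3.3,interpolation=cv2.INTER_CUBIC))
for n,b in (("c16",(110,280,140,340)),("s16",(120,290,150,340))):
    im=cv2.imread(f"pics/{n}.png")[b[0]:b[1],b[2]:b[3]]; f=min(800/im.shape[1],600/im.shape[0]); cv2.imwrite(f"pics/{n}c.png",cv2.resize(im,None,fx=f,fy=f,interpolation=cv2.INTER_CUBIC))
```

```text
[-0.0406 -0.0063  0.1327] [-5.3405 -0.0924 18.266 ] [-0.4324  1.3499  0.4537]
[-0.0389 -0.006   0.1326] [-1.931  -0.6787 12.9629] [-0.2408  0.3004  0.0118]
[-0.4561 -0.395  -0.8848]
42.725
```

View pics/w16c.png

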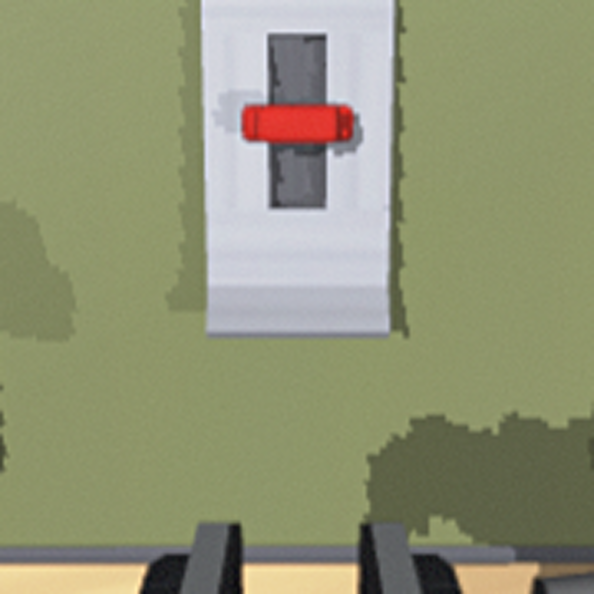

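View pics/s16c.png

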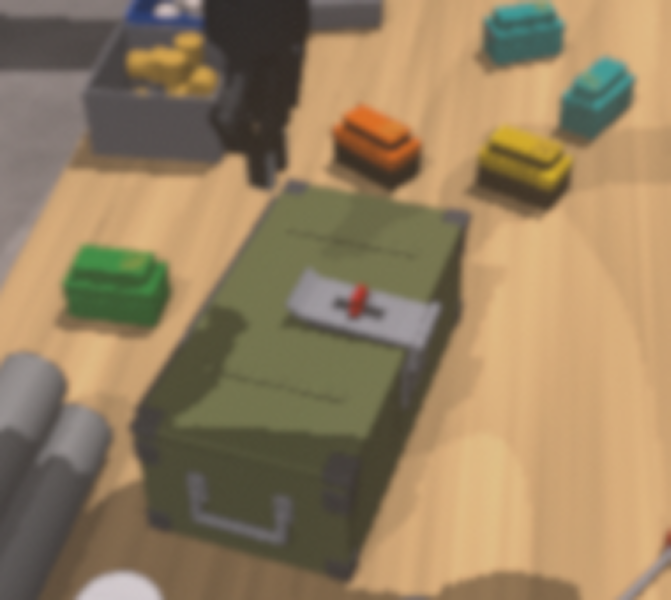

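View pics/c16c.png

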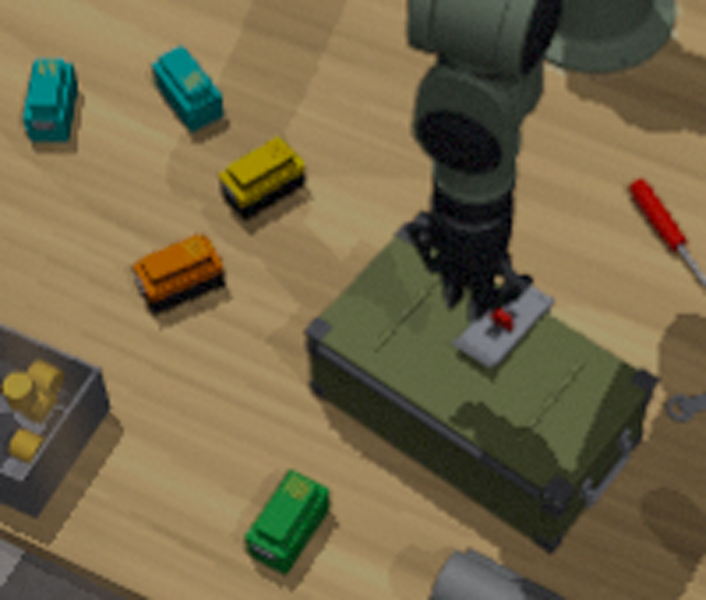

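The bar lies fully crosswise over the hasp, the lid is held down, and the robot is clear. I'm handing in.

Run:
```python
from h import *
print(bot.read_clock(), bot.read_ft_force()); print(bot.close_job())
```

```text
42.725 [-0.23016913 -0.44031225 -0.413185  ]
the job is handed in; nothing more can be done
None
```

The job is done and handed in at 42.7 s. The blue pack is in the empty bay beside its twin, the lid is shut, and the hasp is locked under the button.

**Last checks**
- **Pack:** it touched the bay floor at the expected height and was never dropped. A picture taken before the lid closed shows it lying flat.
- **Lock:** I turned the button to its end stop at about 1.6 rad while pressing the hasp with about 34 N. After I let go, the last picture shows the bar fully crosswise over a flat hasp, with the lid held down.
- **Surroundings:** the packs and tools visible in the last pictures stand where they were. The gripper is clear and reads no contact force.

**What did not go as planned**
- **Hasp grip:** the gripper slipped off the hasp just past upright, at about 1.1 rad. I pushed it the rest of the way from the front with shut fingers.
- **Button touch:** after that slip the shut fingertips touched the button's top with about 24 N. It did not turn.
- **Off centre:** during the press and turn the gripper sat 2 to 5 mm off the button's axis, with up to about 20 N of side force. The turn still went the whole way.

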